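# Slide the sample carrier along the rail into the reader's pocket

## Robot

A 6-joint arm with a two-finger parallel gripper is mounted at the origin on the work surface. World frame = base frame: x ahead of the robot, y to its left, z up, the work surface at z = 0. Lengths are in m, angles in degrees, forces in N, time in s.
With the tool pointing down it reaches from about 0.4 to 0.925 m from the base axis. Payload 12.5 kg.
Tool frame: the origin (TCP) lies between the finger pads; the fingertips stand 25 mm ahead of it and the grasp point (between the pads) lies 6 mm ahead of it; z points along the fingers, y is the line along which they close (so a half turn about z gives the same grasp; the last joint's range is limited). The gripper opens to 95 mm and grips with 3 to 60 N. Pads are 20 mm wide; open, the fingers measure 119 mm over their backs; the gripper's body (75 mm by 180 mm) begins 59 mm behind the grasp point.
Start: joints at [-75.608, 28.126, 89.318, -0, 62.55, -6.05], TCP at [0.218, -0.586, 0.24] pointing down, gripper open.
Joint ranges: [-177.58, 177.58], [-47.91, 125.51], [2.72, 160], [-65.01, 245.01], [3.68, 167.84], [-153.87, 153.87]. Speed limits (degrees/s): [127.2, 127.2, 159.86, 180, 180, 180].

## Interface

Orientations are given as a 3x3 rotation matrix whose columns are the frame's x, y, z axes.
In Python, from station import env, viewer gives the robot as it stands.
- The arm moves only by the tool carry_out, never from a script. Its argument "targets" is a list that holds one entry, the list of rows, each a list of 4 numbers: the shift along the tool's x, y, z in m, then the turn about the tool's z in degrees. A call has exactly 10 rows; each row shifts and turns the commanded pose from where the row before left it, along the tool's axes as they then stand; what a row does not reach is not made up. A row lasts 1/8 s, in which the tool goes at most 62.5 mm and 10.7 degrees, less where a joint would pass 70% of its speed; a pose out of reach is approached as far as the arm can. A call is refused whole if a number of a shift passes 0.0625 or a number of a turn 10.7, either way. A call with a gripper value outside its range is refused whole. "gripper" is the gripper command: -1 is shut, 1 is fully open, values between are in proportion, set as the call begins (left out, the last holds). The fingers move at their own pace and stop on an object; "squeeze" is the grip in N (left out, the last holds). Time passes only in rows, so rows that do not move let the fingers close, or fill a call up. It gives the time, the measured TCP pose, the force, the opening and the grip force at its end, in the units of the state.
- env.get_state(): the state, without advancing time (a new reading comes with each control period).
- viewer.get_image(name): name is "scene" or "top" or "wrist"; returns the picture (480x640x3 uint8, blue, green, red); there is no depth.
- viewer.camera_info(name): a dict with "vertical_fov" (degrees; the focal length in pixels is half the picture's height over the tangent of half this angle, whatever the lens; pixels are square), "cx", "cy" (the principal point, pixels), "R" (3x3) and "t" (3): a world point X has camera coordinates R X + t. Camera axes: x right, y down, z forward; pixel columns grow to the right and rows downward; lengths in m; the calibration is good to about 2 mm. A picture is of the moment at which its call begins: read the wrist's pose just before it. camera_info takes no time and is no camera call; for the wrist camera it gives the pose at the moment of the call.
- env.finish_job(): hands the job in; it is judged then, once.
The state is a dict: "time_s": time; "q": joint angles; "qd": joint speeds; "tau": joint torques, N m; "tool_pos": TCP position; "tcp_rot": TCP orientation; "contact_force": force on the tool from outside, world axes, zero at the start; "moment": the same for the moment, N m; "finger_gap": finger opening in m; "finger_force": force on a finger pad.
Only numpy, scipy, OpenCV 4.12 (cv2) and the standard library are available. Lean on these libraries where they do the work, as an engineer would, in place of code of your own. Each camera call takes 0.05 s, during which the arm holds its last target. There are 200 camera calls.

## Task

With the fingertips only, push the blue sample carrier across the white reader deck until it lies flat against the dark steel rail, before it crosses the blue line. Then keep it against the rail and slide it along, past the line and into the corner pocket, until it is fully home: flush against the rail and against the black reading head, and leave it there. Never pick the carrier up or tip it, and leave the grey carrier, the vial and the other glassware where they are.

Things in the scene. Friction and masses are not known exactly. Their poses are not given: they have to be found in the camera images.
- deck: White reader deck, a plate fixed to the bench, 12 mm thick (its top is 12 mm above the bench). Origin on the bench; x points across the deck towards the rail, y along the rail towards the pocket, z up. The plate spans x -130 to +110, y -170 to +200 mm. Rail, reading head and lip are fixed on it and form the corner pocket, 50 mm wide, 37 mm deep, open to -y.
- rail (a point): Point at the foot of the dark steel rail's flat inner face (which looks to the deck's -x), on the deck's top; deck x = +70, y = 0 mm. The rail is 15 mm thick, 12 mm high above the plate and runs along y from -170 to +155 mm. A carrier flush with it has its centre 22 mm from that face (deck x = +48 mm).
- stop (a point): Point at the foot of the flat face (looking to the deck's -y) of the black reading head, on the deck's top; deck x = +48, y = +155 mm. The head is 30 mm high above the plate and spans deck x -10 to +100 mm.
- lip (a point): Point at the foot of the inner face of the dark steel lip opposite the rail, at the pocket's mouth, on the deck's top; deck x = +20, y = +118 mm. The lip is 12 mm high, 10 mm thick, parallel to the rail, y +118 to +155 mm; its flared end opens out to about x = +1 mm at y = +99 mm.
- home (a point): Point on the deck's top (12 mm above the bench) where the centre of the blue carrier's underside is when it is fully home; deck x = +48, y = +133 mm. The carrier then sticks out of the pocket by 7 mm, so a finger behind it need not enter the pocket.
- line (a point): Point on the painted blue line, 5 mm wide, which crosses the deck's top parallel to the deck's x axis at deck y = +50 mm, from x = -67 to +67 mm; this point is at x = +48 mm.
- blue_carrier: The blue sample carrier to be moved: a square plastic block 44 x 44 x 20 mm high with a round amber window (24 mm, steel rim) in its top, about 60 g. Origin at the centre of its underside, z up, x and y square to its sides. It lies loose on the deck, away from the rail, on the -y side of the blue line, turned up to about 25 degrees from the deck's axes. It slides easily, a push of about 1 N.
- grey_carrier: A grey carrier, otherwise the same as the blue one, also lying on the deck on the -y side of the line. To be left alone. It may lie on either side of the blue one.
- vial: Small amber vial with a white cap, 28 mm across, 55 mm high, standing on the deck near its corner away from rail and pocket (about x = -85, y = +130 mm in the deck's axes). Origin under its centre. To be left alone.
- bottle_a: Amber glass bottle with a black cap, 62 mm across, 150 mm high, standing on the bench on the robot's right. Origin under its centre. To be left alone.
- bottle_b: Another such amber bottle, beside it. To be left alone.
- bottle_c: A third such amber bottle, on the robot's left. To be left alone.
- beaker: Open clear glass beaker, 70 mm across, 90 mm high, standing on the bench on the robot's left. Origin under its centre. To be left alone.
Mind the look-alikes: they are no part of the job. What is meant by the blue_carrier is not green, and is the smaller of those in its own colour.

How it is judged (in metres and radians):
On the way, in this order (a step that is already met when the one before it is completed fails the run):
1. the blue carrier lies flat against the rail, still short of the blue line (x of blue_carrier in the frame of deck between 0.045 and 0.052 m and y of blue_carrier in the frame of deck below 0.05 m and (angle between the x axis of blue_carrier and the x axis of deck, either way round below 0.1 rad or angle between the x axis of blue_carrier and the y axis of deck, either way round below 0.1 rad)), for 0.2 s.
2. the blue carrier is home in the corner pocket (x of blue_carrier in the frame of deck above 0.0445 m and y of blue_carrier in the frame of deck above 0.1295 m and (angle between the x axis of blue_carrier and the x axis of deck, either way round below 0.07 rad or angle between the x axis of blue_carrier and the y axis of deck, either way round below 0.07 rad)), for 0.2 s.
At the end, for the whole second after the job is handed in: The blue carrier rests flat on the deck in the corner pocket, within 3.5 mm of the rail and of the reading head, square to them within 0.07 rad (4 degrees) (all of step 2 and x of blue_carrier in the frame of deck below 0.052 m and y of blue_carrier in the frame of deck below 0.138 m and height (world z) of blue_carrier between 0.008 and 0.016 m and angle between blue_carrier's own z axis and vertical below 0.06 rad and linear speed of blue_carrier below 0.01 m/s); the robot touches nothing.
It fails at once if the blue carrier is lifted more than 6 mm off the deck (height (world z) of blue_carrier above 0.018 m).
It fails at once if the blue carrier is tipped by more than 0.2 rad (angle between blue_carrier's own z axis and vertical above 0.2 rad).
It fails at once if the blue carrier is more than half across the blue line while it is more than 8 mm off the rail (y of blue_carrier in the frame of deck above 0.05 m and x of blue_carrier in the frame of deck below 0.04 m).
It fails at once if the grey carrier or the vial is moved more than 10 mm or tipped (distance of any of grey_carrier, vial from where it was at the start of the episode above 0.01 m or angle between any of grey_carrier, vial's own z axis and vertical above 0.3 rad).
It fails at once if a bottle or the beaker is moved more than 15 mm or tipped (distance of any of bottle_a, bottle_b, bottle_c, beaker from where it was at the start of the episode above 0.015 m or angle between any of bottle_a, bottle_b, bottle_c, beaker's own z axis and vertical above 0.3 rad).
It also fails if it takes over 51 s, if anything falls off the work surface, if the arm or the gripper's body presses on something with over 40 N, if the wrist force passes 120 N, or if a joint passes its speed limit or range.

## Working session

There is one attempt and no reset: what is moved stays moved. The work goes in short steps, Python scripts to look and compute and a tool call to move; the robot and the scene stay as the last step left them, time stands still between calls to the robot, and variables do not carry over. Pictures are saved under pics/ and viewed, at most 10 in all, crops included, and the job is handed in when it is done.

Besides the shell and the picture viewer there is one more tool, called after ">>>" in YAML: its name, and indented under it one key for each argument. carry_out: Moves the arm, as the interface text tells. Its arguments: {"type":"object","properties":{"targets":{"type":"array"},"gripper":{"type":"number"},"squeeze":{"type":"number"}},"required":["targets"]}

```bash
mkdir -p pics; ls
python3 - <<'E'
from station import env, viewer
import cv2
for n in ("top","scene"):
    cv2.imwrite(f"pics/{n}0.png",viewer.get_image(n)); print(n,viewer.camera_info(n))
s=env.get_state(); print(s["time_s"],s["tool_pos"],s["tcp_rot"],s["finger_gap"])
E
```

```text
pics
top {'vertical_fov': 54.47645537292274, 'cx': 317.1914157061469, 'cy': 241.6350610130513, 'R': array([[-0.00482783, -0.99998713, -0.00155916],
       [-0.99721799,  0.00493043, -0.07437721],
       [ 0.07438394,  0.00119574, -0.99722896]]), 't': array([4.27357221e-04, 4.96388333e-01, 1.01416974e+00])}
scene {'vertical_fov': 54.062093200652605, 'cx': 316.8002366458281, 'cy': 240.94348868297934, 'R': array([[ 0.82624125,  0.56299537,  0.01901599],
       [ 0.42408383, -0.59944876, -0.67883289],
       [-0.37078066,  0.56894411, -0.73404653]]), 't': array([-0.40227096, -0.17287391,  1.42383881])}
0.1 [ 0.21828728 -0.58541625  0.23910803] [[ 9.37010637e-01  3.49300730e-01 -2.57368622e-04]
 [ 3.49300805e-01 -9.37010080e-01  1.02891495e-03]
 [ 1.18243748e-04 -1.05400331e-03 -9.99999438e-01]] 0.0952247556387171
```

View pics/top0.png

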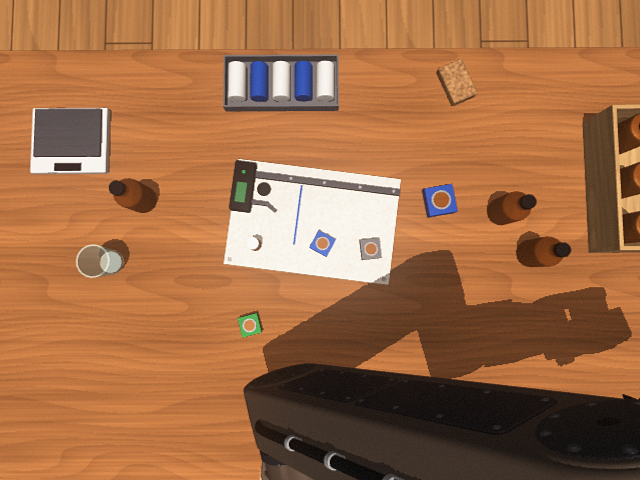

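View pics/scene0.png

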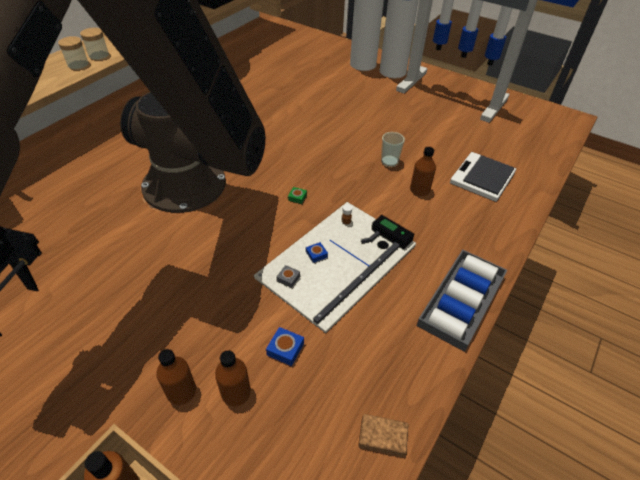

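Top view: the candidates are the small blue carrier on the deck at (322,243), a larger blue one off the deck at (440,200), a green one at (250,324) and a grey one at (371,248). The small blue one fits the description. The rail runs (255,177)–(400,190), the head is at (243,187), the line runs (301,186)–(295,244), and the vial is at (254,242). I'll check with an enlarged crop.

Run:
```python
import cv2
im=cv2.imread("pics/top0.png")
c=im[150:295,215:411]; cv2.imwrite("pics/crop0.png",cv2.resize(c,None,fx=4,fy=4,interpolation=cv2.INTER_CUBIC))
```

```text
(no output)
```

View pics/crop0.png

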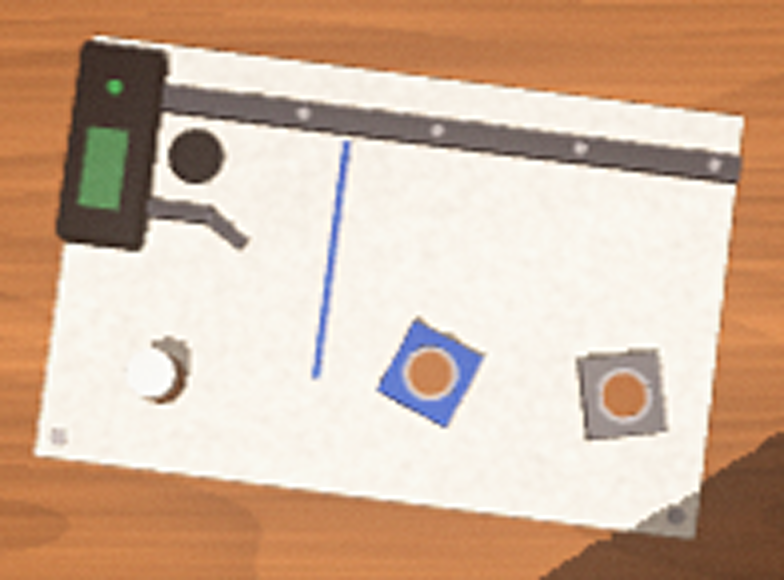

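The crop confirms it: the small blue carrier sits on the deck at crop (431,373), and the black disc in the pocket is a flat mark. Next I compute the poses.

```bash
cat > h.py <<'E'
import numpy as np, cv2
from station import env, viewer
def ray(cam,px,z):
    i=viewer.camera_info(cam) if isinstance(cam,str) else cam
    f=240/np.tan(np.radians(i["vertical_fov"]/2)); R,t=np.array(i["R"]),np.array(i["t"])
    out=[]
    for u,v in np.atleast_2d(px):
        d=R.T@np.array([(u-i["cx"])/f,(v-i["cy"])/f,1]); c=-R.T@t
        out.append(c+d*(z-c[2])/d[2])
    return np.array(out)
def fit2d(A,B): # rigid A->B
    a,b=A.mean(0),B.mean(0); H=(A-a).T@(B-b); th=np.arctan2(H[0,1]-H[1,0],H[0,0]+H[1,1])
    R=np.array([[np.cos(th),-np.sin(th)],[np.sin(th),np.cos(th)]]); return R,b-R@a,th
E
cat > m.py <<'E'
from h import *
crop=lambda p:(np.array(p,float)+.5)/4-.5+[215,150]
D=np.array([[110,200],[110,-170],[-130,-170],[-130,200]])/1e3
W=ray("top",crop([[92,36],[743,117],[694,537],[36,456]]),.012)[:,:2]
R,t,th=fit2d(D,W); print("deck",t,np.degrees(th),"res mm",((D@R.T+t-W)*1e3).round(1).tolist())
to=lambda p,z:(ray("top",crop(p),z)[:,:2]-t)@R
for n,p in dict(blue=[[418,319],[484,354],[447,428],[378,390]],grey=[[577,356],[659,348],[667,430],[587,440]]).items():
    c=to(p,.032)*1e3; e=np.roll(c,-1,0)-c
    print(n,c.mean(0).round(1),np.linalg.norm(e,axis=1).round(1),((np.degrees(np.arctan2(e[:,1],e[:,0]))+45)%90-45).round(1),c.round(0).tolist())
print("line",(to([[347,142],[316,378]],.012)*1e3).round(1),"rail in top edge",(to([[162,110],[738,184]],.024)*1e3).round(1),"vial",(to([[152,374]],.067)*1e3).round(1))
print("disc",(to([[196,156]],.012)*1e3).round(1))
np.savez("deck.npz",R=R,t=t,th=th)
E
python3 m.py
```

```text
deck [ 0.55166424 -0.00751811] -7.36428812905217 res mm [[0.6, -0.1], [1.4, -0.3], [-1.4, -0.9], [-0.5, 1.4]]
blue [-57.6 -13.7] [40.9 45.3 43.  44.7] [-21.  -19.5 -21.8 -22.2] [[-29.0, -3.0], [-44.0, -41.0], [-87.0, -26.0], [-71.0, 14.0]]
grey [ -56.  -118.4] [45.1 45.  44.  46.2] [12.7 12.1 14.2 13.5] [[-39.0, -91.0], [-29.0, -135.0], [-73.0, -145.0], [-84.0, -102.0]]
line [[ 67.1  49.5]
 [-67.   49.9]] rail in top edge [[  70.   153.2]
 [  68.1 -169.4]] vial [[-79.  132.7]]
disc [[ 48.7 132.7]]
```

Deck pose: residuals ≤1.4 mm, and the line, home disc and carrier sizes all agree. Blue is at deck (-58,-14) mm, turned about -21°. I'll turn the tool so its x lies along deck x, and travel high to a point behind the carrier.

>>> carry_out:
  targets:
    - [[0, 0, 0, 9.27], [0, 0, 0, 9.27], [0, 0, 0, 9.27], [0.0086, -0.0353, 0, 0], [0.0086, -0.0353, 0, 0], [0.0086, -0.0353, 0, 0], [0.0086, -0.0353, 0, 0], [0.0086, -0.0353, 0, 0], [0.0086, -0.0353, 0, 0], [0.0086, -0.0353, 0, 0]]
  gripper: -0.83

```text
time_s: 1.35
tool_pos: [0.3099, -0.3471, 0.2395]
tcp_rot: [[0.992, -0.128, -0.0], [-0.128, -0.992, 0.0], [-0.0, -0.0, -1.0]]
contact_force: [0.2, -0.6, 0.1]
finger_gap: 0.0085
finger_force: 0.0
```

>>> carry_out:
  targets:
    - [[0.0086, -0.0353, 0, 0], [0.0086, -0.0353, 0, 0], [0.0086, -0.0353, 0, 0], [0.0086, -0.0353, 0, 0], [0.0086, -0.0353, 0, 0], [0.0086, -0.0353, 0, 0], [0.0086, -0.0353, 0, 0], [0.0086, -0.0353, 0, 0], [0.0086, -0.0353, 0, 0], [0.0086, -0.0353, 0, 0]]

```text
time_s: 2.6
tool_pos: [0.4405, -0.008, 0.2395]
tcp_rot: [[0.992, -0.128, -0.0], [-0.128, -0.992, -0.0], [-0.0, 0.0, -1.0]]
contact_force: [0.6, -0.9, 0.9]
finger_gap: 0.0079
finger_force: 0.0
```

```bash
cat >> h.py <<'E'
def st():
    d=np.load("deck.npz"); s=env.get_state(); r=np.array(s["tcp_rot"]); p=np.array(s["tool_pos"])
    xy=(p[:2]-d["t"])@d["R"]*1e3
    print("t %.2f deckTCP %s z %.1f yawdeck %.2f gap %.1f F %s q %s"%(s["time_s"],xy.round(1),p[2]*1e3,np.degrees(np.arctan2(r[1,0],r[0,0])-d["th"]),s["finger_gap"]*1e3,(np.array(s["contact_force"])[:2]@d["R"]).round(2),np.round(s["q"],0)))
E
python3 -c "from h import *;st()"
```

```text
t 2.60 deckTCP [-110.2  -14.8] z 239.5 yawdeck -0.00 gap 7.9 F [ 0.7  -0.82] q [-10.  13. 114.  -0.  53.  88.]
```

>>> carry_out:
  targets:
    - [[0, 0.001, 0.025, 0], [0, 0, 0.025, 0], [0, 0, 0.025, 0], [0, 0, 0.025, 0], [0, 0, 0.025, 0], [0, 0, 0.025, 0], [0, 0, 0.025, 0], [0, 0, 0.012, 0], [0, 0, 0.008, 0], [0, 0, 0.0015, 0]]

```text
time_s: 3.85
tool_pos: [0.4402, -0.0102, 0.0431]
tcp_rot: [[0.992, -0.128, -0.0], [-0.128, -0.992, -0.0], [-0.0, 0.0, -1.0]]
contact_force: [-1.1, -0.6, -0.0]
finger_gap: 0.0086
finger_force: 0.0
```

```bash
python3 -c "from h import *;st()"
```

```text
t 3.85 deckTCP [-110.2  -17. ] z 43.1 yawdeck -0.00 gap 8.6 F [-1.   -0.74] q [-10.  33. 125.  -0.  22.  87.]
```

>>> carry_out:
  targets:
    - [[0.006, 0, 0, 0], [0.006, 0, 0, 0], [0.006, 0, 0, 0], [0.006, 0, 0, 0], [0.006, 0, 0, 0], [0.006, 0, 0, 0], [0.006, 0, 0, 0], [0.006, 0, 0, 0], [0.006, 0, 0, 0], [0.006, 0, 0, 0]]

```text
time_s: 5.1
tool_pos: [0.5, -0.018, 0.0431]
tcp_rot: [[0.992, -0.128, -0.0], [-0.128, -0.992, -0.0], [0.0, 0.0, -1.0]]
contact_force: [0.4, -0.1, -0.9]
finger_gap: 0.0082
finger_force: 0.1
```

Run:
```python
from h import *
st()
a=viewer.get_image("top")[150:295,215:411]; b=viewer.get_image("scene")[190:340,240:430]
a=cv2.resize(a,(400,296),interpolation=cv2.INTER_CUBIC); b=cv2.resize(b,(375,296),interpolation=cv2.INTER_CUBIC)
cv2.imwrite("pics/p1.png",np.hstack([a,b]))
```

```text
t 5.10 deckTCP [-49.9 -17. ] z 43.1 yawdeck -0.00 gap 8.2 F [ 0.43 -0.07] q [-10.  36. 116.  -0.  28.  88.]
```

View pics/p1.png

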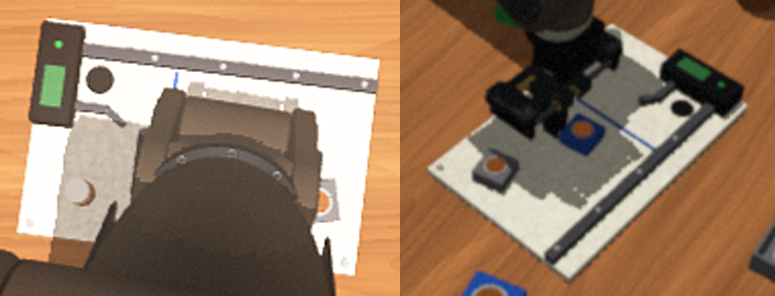

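The scene half of the view shows the carrier at about scene pixel (331,257), roughly square to the rail, in front of the fingers and short of the line. Next is a silhouette fit to get its pose in numbers.

```bash
cat > fit.py <<'E'
from h import *
from scipy.optimize import minimize
def locate(guess,cam="scene"):
    """deck pose (mm, mm, deg) of the blue carrier by matching its silhouette hull"""
    i=viewer.camera_info(cam); im=viewer.get_image(cam); d=np.load("deck.npz"); f=240/np.tan(np.radians(i["vertical_fov"]/2))
    def proj(P):
        w=np.c_[P[:,:2]@d["R"].T+d["t"],P[:,2]]; c=w@np.array(i["R"]).T+i["t"]; return c[:,:2]/c[:,2:]*f+[i["cx"],i["cy"]]
    def hull(p):
        a=np.radians(p[2]); c,s=np.cos(a),np.sin(a); q=np.array([[x,y] for x in(-.022,.022) for y in(-.022,.022)])@np.array([[c,s],[-s,c]])+np.array(p[:2])/1e3
        return cv2.convexHull(np.vstack([proj(np.c_[q,np.full(4,z)]) for z in(.012,.032)]).astype(np.float32))
    u0,v0=proj(np.array([[guess[0]/1e3,guess[1]/1e3,.022]]))[0].astype(int); r=28; K=8
    c=im[v0-r:v0+r,u0-r:u0+r]; h=cv2.cvtColor(c,cv2.COLOR_BGR2HSV)
    m=((h[...,0]>105)&(h[...,0]<130)&(h[...,1]>110)).astype(np.uint8)
    n,l,stt,_=cv2.connectedComponentsWithStats(m); k=1+np.argmax(stt[1:,4]); m=(l==k).astype(np.uint8)
    cn=cv2.convexHull(cv2.findContours(m,0,2)[0][0]); m=cv2.fillPoly(np.zeros_like(m),[cn],1)
    M=cv2.resize(m*255,None,fx=K,fy=K,interpolation=cv2.INTER_LINEAR)>127
    def cost(p):
        q=((hull(p).reshape(-1,2)-[u0-r,v0-r]+.5)*K-.5); Z=cv2.fillPoly(np.zeros(M.shape,np.uint8),[np.round(q*16).astype(np.int32)],1,shift=4)>0
        return (Z^M).sum()/M.sum()
    best=min((minimize(cost,[guess[0],guess[1],a],method="Nelder-Mead",options=dict(initial_simplex=np.array([[0,0,0],[6,0,0],[0,6,0],[0,0,8]])+[guess[0],guess[1],a])) for a in(-15,0,15)),key=lambda o:o.fun)
    print(cam,"blue deck mm,deg",best.x.round(1),"mismatch %.3f"%best.fun,"area",m.sum()); return best.x
E
python3 -c "
from fit import *
locate((-18,-10))"
```

```text
scene blue deck mm,deg [-16.8   1.4   7.3] mismatch 0.113 area 312
```

>>> carry_out:
  targets:
    - [[-0.01, 0, 0, 0], [-0.01, 0, 0, 0], [-0.01, 0, 0, 0], [-0.01, 0, 0, 0], [0, -0.005, 0, 0], [0, -0.005, 0, 0], [0, -0.005, 0, 0], [0, 0, 0, 0], [0, 0, 0, 0], [0, 0, 0, 0]]

```text
time_s: 6.5
tool_pos: [0.4619, 0.002, 0.0431]
tcp_rot: [[0.992, -0.128, 0.0], [-0.128, -0.992, -0.0], [0.0, 0.0, -1.0]]
contact_force: [0.9, -0.2, 0.4]
finger_gap: 0.0077
finger_force: 0.0
```

Run:
```python
from fit import *
st(); locate((-17,0))
b=viewer.get_image("scene")[200:310,260:400]; w=viewer.get_image("wrist")
cv2.imwrite("pics/p2.png",np.hstack([cv2.resize(b,(400,300),interpolation=cv2.INTER_CUBIC),cv2.resize(w,(400,300))]))
```

```text
t 6.50 deckTCP [-90.2  -2.1] z 43.1 yawdeck -0.01 gap 7.7 F [ 0.92 -0.08] q [ -8.  34. 122.  -0.  24.  89.]
scene blue deck mm,deg [-15.8   1.2  11.3] mismatch 0.132 area 302
```

View pics/p2.png

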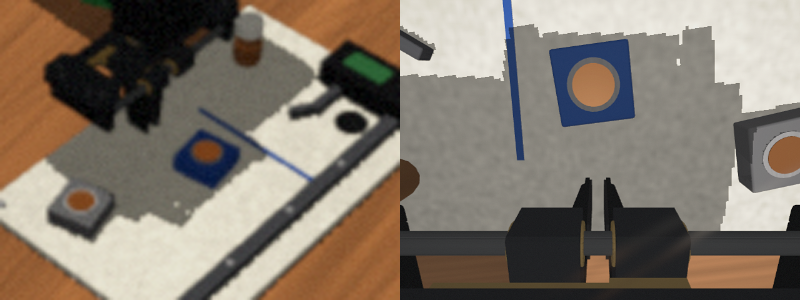

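In the wrist view the carrier is seen whole, with wrist corners near (240,80), (365,64), (374,187) and (259,202), and the line is to its left. I'll measure from this view.

```bash
cat > wl.py <<'E'
from h import *
def wl():
    i=viewer.camera_info("wrist"); im=viewer.get_image("wrist"); d=np.load("deck.npz")
    h=cv2.cvtColor(im,cv2.COLOR_BGR2HSV); m=((h[...,0]>105)&(h[...,0]<130)&(h[...,1]>110)).astype(np.uint8)
    for c in cv2.findContours(m,0,2)[0]:
        if cv2.contourArea(c)<1500: continue
        hu=cv2.convexHull(c); q=cv2.approxPolyDP(hu,.06*cv2.arcLength(hu,True),True).reshape(-1,2).astype(float)
        P=(ray(i,q,.032)[:,:2]-d["t"])@d["R"]*1e3; e=np.roll(P,-1,0)-P
        print("area",cv2.contourArea(c),"centre",P.mean(0).round(1),"sides",np.linalg.norm(e,axis=1).round(1),"ang",((np.degrees(np.arctan2(e[:,1],e[:,0]))+45)%90-45).round(1))
if __name__=="__main__": st(); wl()
E
python3 wl.py
```

```text
t 6.65 deckTCP [-90.2  -2.1] z 43.1 yawdeck -0.01 gap 8.2 F [-0.   -0.22] q [ -8.  34. 122.  -0.  24.  89.]
area 15151.0 centre [-15.8   1.2] sides [42.5 42.3 42.  42.5] ang [7.3 7.1 7.6 7.7]
area 2784.5 centre [-16.8  46.2] sides [87.5 87.5] ang [2.4 2.4]
```

>>> carry_out:
  targets:
    - [[0, -0.003, 0, 0], [0.009, 0, 0, 0], [0.009, 0, 0, 0], [0.009, 0, 0, 0], [0.006, 0, 0, 0], [0.004, 0, 0, 0], [0.004, 0, 0, 0], [0.004, 0, 0, 0], [0.004, 0, 0, 0], [0.004, 0, 0, 0]]
  gripper: -0.58

```text
time_s: 7.95
tool_pos: [0.5151, -0.0018, 0.0431]
tcp_rot: [[0.992, -0.128, -0.0], [-0.128, -0.992, -0.0], [0.0, 0.0, -1.0]]
contact_force: [0.1, -0.4, 0.2]
finger_gap: 0.0199
finger_force: 0.1
```

>>> carry_out:
  targets:
    - [[0.004, 0, 0, 0], [0.004, 0, 0, 0], [0.004, 0, 0, 0], [0.004, 0, 0, 0], [0.004, 0, 0, 0], [0.004, 0, 0, 0], [0.004, 0, 0, 0], [0.004, 0, 0, 0], [0.004, 0, 0, 0], [0.004, 0, 0, 0]]

```text
time_s: 9.2
tool_pos: [0.5548, -0.0069, 0.0431]
tcp_rot: [[0.992, -0.128, 0.0], [-0.128, -0.992, -0.0], [0.0, 0.0, -1.0]]
contact_force: [-1.6, 1.2, 0.3]
finger_gap: 0.0199
finger_force: 0.4
```

```bash
python3 wl.py
```

```text
t 9.20 deckTCP [3. 1.] z 43.1 yawdeck -0.00 gap 19.9 F [-1.69  0.99] q [ -8.  38. 109.  -0.  33.  90.]
area 12928.0 centre [38.5 -1.5] sides [45.3 41.9 44.6 38.7] ang [ 2.9  0.1 -1.2  1.1]
area 1701.0 centre [34.6 46.3] sides [69.3 69.3] ang [3. 3.]
```

>>> carry_out:
  targets:
    - [[0.002, 0, 0, 0], [0.002, 0, 0, 0], [0.002, 0, 0, 0], [0.002, 0, 0, 0], [0.002, 0, 0, 0], [0.001, 0, 0, 0], [0.0005, 0, 0, 0], [0.0005, 0, 0, 0], [0.0005, 0, 0, 0], [0.0005, 0, 0, 0]]

```text
time_s: 10.5
tool_pos: [0.5657, -0.0083, 0.0431]
tcp_rot: [[0.992, -0.128, -0.004], [-0.128, -0.992, 0.0], [-0.004, 0.0, -1.0]]
contact_force: [-10.0, 0.7, 9.1]
finger_gap: 0.0202
finger_force: 5.4
```

```bash
python3 wl.py
```

```text
t 10.50 deckTCP [14.  1.] z 43.1 yawdeck 0.00 gap 20.2 F [-9.99 -0.58] q [ -8.  39. 107.  -0.  34.  90.]
area 12580.0 centre [48.7 -1.8] sides [43.1 41.9 43.8 41. ] ang [-0.5 -1.1 -1.8 -2. ]
```

At the rail, with 10 N on the tool, flat to about 1°, at y about -2. I hold a moment, back off, lift, and go round behind it.

>>> carry_out:
  targets:
    - [[0, 0, 0, 0], [0, 0, 0, 0], [-0.0005, 0, 0, 0], [-0.0005, 0, 0, 0], [-0.001, 0, 0, 0], [-0.004, 0, 0, 0], [-0.009, 0, 0, 0], [-0.01, 0, 0, 0], [0, 0, -0.03, 0], [0, 0, -0.03, 0]]

```text
time_s: 11.8
tool_pos: [0.5418, -0.0053, 0.1036]
tcp_rot: [[0.992, -0.128, -0.001], [-0.128, -0.992, 0.0], [-0.001, 0.0, -1.0]]
contact_force: [-0.0, 0.2, 0.7]
finger_gap: 0.0198
finger_force: 0.0
```

>>> carry_out:
  targets:
    - [[0.014, 0.012, 0, 0], [0.014, 0.012, 0, -10], [0, 0, 0, -10], [0, 0, 0, -10], [0, 0, 0, -10], [0, 0, 0, -10], [0, 0, 0, -10], [0, 0, 0, -10], [0, 0, 0, -10], [0, 0, 0, -10]]
  gripper: -0.66

```text
time_s: 13.05
tool_pos: [0.5672, -0.0333, 0.1019]
tcp_rot: [[0.123, 0.992, -0.001], [0.992, -0.123, 0.0], [-0.0, -0.001, -1.0]]
contact_force: [-0.0, -0.1, 0.8]
finger_gap: 0.0162
finger_force: 0.0
```

```bash
python3 wl.py; python3 -c "
from fit import *
locate((48,-2))"
```

```text
t 13.05 deckTCP [ 18.7 -23.6] z 101.9 yawdeck 90.31 gap 16.2 F [ 0.01 -0.15] q [-10.  34. 105.  -0.  42.  -3.]
area 7054.5 centre [47.6 -0.5] sides [42.8 42.3 42.3 45.2] ang [-5.1 -0.8 -1.2 -0.4]
area 2054.0 centre [ 1.5 52.8] sides [122.8 122.8] ang [-1.8 -1.8]
scene blue deck mm,deg [48.1 -2.8  6. ] mismatch 0.178 area 310
```

>>> carry_out:
  targets:
    - [[-0.012, 0.013, 0, 0.3], [-0.0125, 0.0135, 0, 0], [0, 0, 0, 0], [0, 0, 0.015, 0], [0, 0, 0.015, 0], [0, 0, 0.015, 0], [0, 0, 0.01, 0], [0, 0, 0.004, 0], [0, 0, 0, 0], [0, 0, 0, 0]]

```text
time_s: 14.4
tool_pos: [0.5906, -0.0605, 0.0445]
tcp_rot: [[0.133, 0.991, 0.001], [0.991, -0.133, -0.0], [-0.0, 0.001, -1.0]]
contact_force: [-0.3, 0.1, 0.8]
finger_gap: 0.0159
finger_force: 0.0
```

Run:
```python
from wl import *
st(); wl()
w=viewer.get_image("wrist"); cv2.imwrite("pics/p3.png",w)
```

```text
t 14.40 deckTCP [ 45.4 -47.6] z 44.5 yawdeck 89.70 gap 15.9 F [-0.27  0.08] q [-12.  40. 103.  -0.  37.  -5.]
area 13139.5 centre [47.4 -1.2] sides [43.1 42.6 42.1 41.6] ang [1.6 0.3 0.3 1.7]
area 4287.5 centre [ 4.9 51.7] sides [119.5 119.5] ang [0.5 0.5]
```

View pics/p3.png

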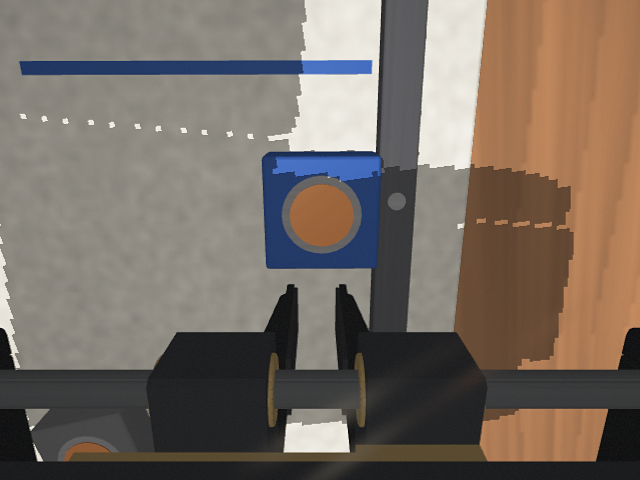

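The wrist view shows the carrier (264–382, 152–268) flush against the rail at u≈380. The line is ahead at v≈67 and the fingertips are behind it at (290,290) and (342,290). Now I push along the rail.

>>> carry_out:
  targets:
    - [[0.005, 0.0005, 0.0015, 0.3], [0.005, 0, 0, 0], [0.004, 0, 0, 0], [0.004, 0, 0, 0], [0.005, 0, 0, 0], [0.005, 0, 0, 0], [0.005, 0, 0, 0], [0.005, 0, 0, 0], [0.005, 0, 0, 0], [0.005, 0, 0, 0]]

```text
time_s: 15.75
tool_pos: [0.5977, -0.0126, 0.0426]
tcp_rot: [[0.139, 0.99, 0.0], [0.99, -0.139, 0.0], [0.0, 0.0, -1.0]]
contact_force: [-0.7, -1.1, 0.2]
finger_gap: 0.0158
finger_force: 0.3
```

```bash
python3 wl.py
```

```text
t 15.75 deckTCP [46.3  0.8] z 42.6 yawdeck 89.39 gap 15.8 F [-0.6  -1.16] q [ -8.  40. 102.   0.  37.   0.]
area 15310.5 centre [27.1 44.4] sides [130.7 120.5  44.8] ang [-19.   1.   4.]
```

>>> carry_out:
  targets:
    - [[0.005, 0, 0, -0.4], [0.005, 0, 0, 0], [0.005, 0, 0, 0], [0.005, 0, 0, 0], [0.005, 0, 0, 0], [0.005, 0, 0, 0], [0.005, 0, 0, 0], [0.005, 0, 0, 0], [0.005, 0, 0, 0], [0.005, 0, 0, 0]]

```text
time_s: 17.05
tool_pos: [0.6042, 0.0368, 0.0426]
tcp_rot: [[0.132, 0.991, 0.0], [0.991, -0.132, -0.0], [-0.0, 0.0, -1.0]]
contact_force: [0.6, -1.4, -0.4]
finger_gap: 0.0165
finger_force: 0.3
```

Run:
```python
from wl import *
st(); wl()
w=viewer.get_image("wrist"); cv2.imwrite("pics/p4.png",w)
```

```text
t 17.05 deckTCP [46.4 50.7] z 42.6 yawdeck 89.80 gap 16.5 F [ 0.8  -1.27] q [ -3.  41. 101.  -0.  38.   5.]
area 1933.0 centre [-11.5  62.8] sides [86. 86.] ang [0.7 0.7]
area 13366.5 centre [47.8 87. ] sides [45.2 41.8 45.2 38.2] ang [ 3.   0.4 -1.6  0.4]
```

View pics/p4.png

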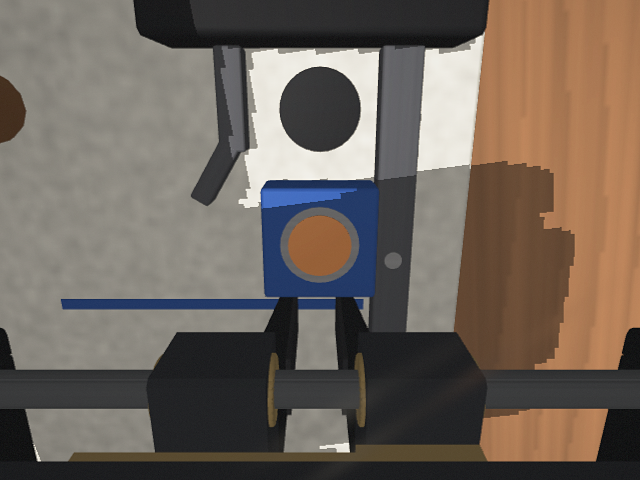

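The carrier (262–378, 182–297) is past the line, square and flush with the rail, and lined up with the pocket (disc at (320,109)). I carry on pushing.

>>> carry_out:
  targets:
    - [[0.005, 0.0001, 0, 0], [0.005, 0.0001, 0, 0], [0.005, 0.0001, 0, 0], [0.005, 0.0001, 0, 0], [0.005, 0.0001, 0, 0], [0.005, 0, 0, 0], [0.005, 0, 0, 0], [0.004, 0, 0, 0], [0.003, 0, 0, 0], [0.002, 0, 0, 0]]

```text
time_s: 18.4
tool_pos: [0.6104, 0.0802, 0.0426]
tcp_rot: [[0.132, 0.991, 0.0], [0.991, -0.132, -0.0], [-0.0, 0.0, -1.0]]
contact_force: [-0.6, -1.2, -0.5]
finger_gap: 0.0162
finger_force: 0.2
```

>>> carry_out:
  targets:
    - [[0.0008, 0, 0, 0], [0.0008, 0, 0, 0], [0.0008, 0, 0, 0], [0.0008, 0, 0, 0], [0.0008, 0, 0, 0], [0.0005, 0, 0, 0], [0.0005, 0, 0, 0], [0.0005, 0, 0, 0], [0.0005, 0, 0, 0], [0, 0, 0, 0]]

```text
time_s: 19.65
tool_pos: [0.6112, 0.086, 0.0426]
tcp_rot: [[0.132, 0.991, 0.0], [0.991, -0.132, -0.0], [-0.0, 0.0, -1.0]]
contact_force: [-0.7, -1.0, 0.3]
finger_gap: 0.0163
finger_force: 0.3
```

```bash
python3 wl.py
```

```text
t 19.65 deckTCP [ 47.1 100.4] z 42.6 yawdeck 89.80 gap 16.3 F [-0.54 -1.05] q [  2.  42. 100.  -0.  39.   9.]
area 11884.0 centre [ 48.1 134.9] sides [41.5 42.6 41.  42.8] ang [-0.5 -1.3 -0.2 -0.7]
```

Not yet loaded; small steps until the force rises.

>>> carry_out:
  targets:
    - [[0.0005, 0, 0, 0], [0.0005, 0, 0, 0], [0.0005, 0, 0, 0], [0.0005, 0, 0, 0], [0.0005, 0, 0, 0], [0.0005, 0, 0, 0], [0, 0, 0, 0], [0, 0, 0, 0], [0, 0, 0, 0], [0, 0, 0, 0]]

```text
time_s: 20.95
tool_pos: [0.6113, 0.0864, 0.0426]
tcp_rot: [[0.132, 0.991, -0.001], [0.991, -0.132, -0.003], [-0.003, -0.001, -1.0]]
contact_force: [-3.7, -21.6, 2.4]
finger_gap: 0.0161
finger_force: 10.8
```

Run:
```python
from wl import *
st(); wl()
w=viewer.get_image("wrist"); cv2.imwrite("pics/p5.png",w)
```

```text
t 20.95 deckTCP [ 47.1 100.8] z 42.6 yawdeck 89.81 gap 16.1 F [ -0.87 -21.92] q [ 2. 42. 99. -0. 39. 10.]
area 11841.5 centre [ 48.  134.8] sides [41.6 42.2 41.1 42.8] ang [-1.  -1.3 -0.2 -0.6]
```

View pics/p5.png

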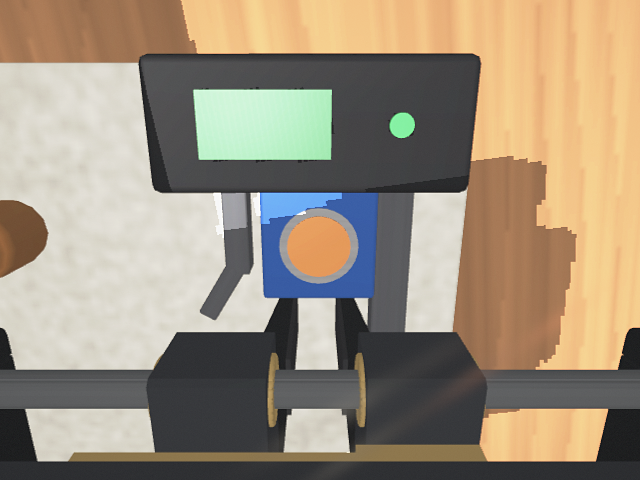

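The carrier is against the head (edge at v≈192) and the rail (u≈376), with 22 N of load. I back straight off and lift.

>>> carry_out:
  targets:
    - [[0, 0, 0, 0], [-0.001, 0, 0, 0], [-0.001, 0, 0, 0], [-0.002, 0, 0, 0], [-0.006, 0, 0, 0], [-0.01, 0, 0, 0], [-0.01, 0, 0, 0], [0, 0, -0.03, 0], [0, 0, -0.03, 0], [0, 0, 0, 0]]

```text
time_s: 22.3
tool_pos: [0.6085, 0.0587, 0.1046]
tcp_rot: [[0.132, 0.991, 0.004], [0.991, -0.132, -0.0], [0.0, 0.004, -1.0]]
contact_force: [-0.0, -1.1, -0.4]
finger_gap: 0.0161
finger_force: 0.0
```

Run:
```python
from wl import *
st(); wl()
w=viewer.get_image("wrist"); cv2.imwrite("pics/p6.png",w)
```

```text
t 22.30 deckTCP [47.9 73. ] z 104.6 yawdeck 89.77 gap 16.1 F [ 0.14 -1.12] q [-1. 36. 99. -0. 45.  7.]
area 7570.5 centre [ 48.  135.1] sides [42.8 42.1 41.9 42.2] ang [0.8 0.5 0.9 1.7]
```

View pics/p6.png

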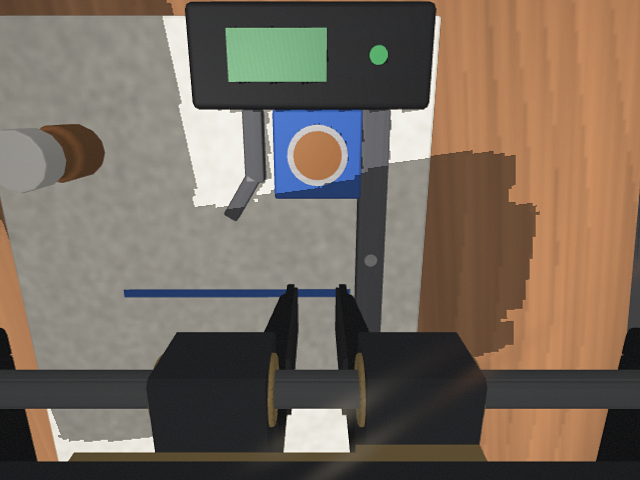

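The carrier sits at (275–361, 108–198), flush with head and rail and square to within about 1°. The gripper is clear, so I hand in.

```bash
python3 -c "
from station import env
print(env.finish_job())"
```

```text
the job is handed in; nothing more can be done
None
```

I pushed the blue carrier flat against the rail short of the line and slid it home into the corner pocket. My last wrist view shows it flush with the rail and the reading head, square within about 1°. I handed the job in at about 22 s, with the gripper clear; the hand-in returned no verdict.

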